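Line up the ink wells and open the safety-capped ink bottle

ROBOT

A 7-joint arm with a two-finger parallel gripper is mounted at the origin on the work surface. World frame = base frame: x ahead of the robot, y to its left, z up, the work surface at z = 0. Lengths are in m, angles in rad, forces in N, time in s.
With the tool pointing down it reaches from about 0.425 to 0.95 m from the base axis. Payload 4.7 kg.
Tool frame: the origin (TCP) lies between the finger pads; the fingertips stand 25 mm ahead of it and the grasp point (between the pads) lies 6 mm ahead of it; z points along the fingers, y is the line along which they close (so a half turn about z gives the same grasp; the last joint's range is limited). The gripper opens to 85 mm and grips with 20 to 120 N. Pads are 22 mm wide; open, the fingers measure 114 mm over their backs; the gripper's body (76 mm by 85 mm) begins 54 mm behind the grasp point. The pads swing forward as they close: fully open they stand 13 mm farther back than shut.
Start: joints at [-1.195, 0.469, -0.049, 1.532, 0.024, 1.141, -0.082], TCP at [0.266, 0.62, 0.256] pointing down, gripper open.
Joint ranges: [-2.59, 2.59], [-0.33, 1.99], [-1.39, 1.29], [0.1, 2.45], [-1.04, 4.18], [0.21, 1.99], [-2.66, 2.66]. Speed limits (rad/s): [2.57, 2.57, 3.14, 3.14, 3.14, 3.14, 3.14].

INTERFACE

Orientations are given as a 3x3 rotation matrix whose columns are the frame's x, y, z axes.
In Python, from rig import * gives the robot as it stands. Calls block until the motion is done:
- movep(position, orientation): joint-space move of the TCP to a pose.
- move_l(position, attitude=None, feed=0.15, until_force=None): straight line of the TCP; attitude=None keeps the orientation; feed is the mean speed in m/s. With until_force (N) it stops when the force on the tool has changed by that much, and returns True; else False.
- move_joints(angles): joint-space move.
- command_gripper(opening, newtons=None): finger opening in m; newtons is the grip in N (None keeps the last); returns when the fingers have stopped.
- sleep(seconds).
- inverse_kinematics(position, orientation): joint angles nearest the present ones, or None.
- sense(): the state.
- camera(name): name is "side" or "top"; returns (picture, depth): 420x560x3 uint8, red, green, blue; 420x560 float32, m along the optical axis (not along the pixel's ray), 0 where there is no reading.
- camera_params(name): a dict with "K" (3x3 intrinsics, pixels), "position" and "rotation" of the camera in the world. Camera axes: x right, y down, z forward; pixel columns grow to the right and rows downward; lengths in m; the calibration is good to about 2 mm. A picture is of the moment at which its call begins. camera_params takes no time and is no camera call.
A pose or a line that the arm cannot do raises Unreachable and nothing moves.
- finish_job(): hands the job in; it is judged then, once.
The state is a dict: "time_s": time; "joint_pos": joint angles; "qd": joint speeds; "joint_efforts": joint torques, N m; "position": TCP position; "tcp_rot": TCP orientation; "wrist_force": force on the tool from outside, world axes, zero at the start; "ft_torque": the same for the moment, N m; "finger_gap": finger opening in m; "gripper_force": force on a finger pad.
Only numpy, scipy, OpenCV 4.12 (cv2) and the standard library are available. Lean on these libraries where they do the work, as an engineer would, in place of code of your own. Each camera call takes 0.05 s, during which the arm holds its last target. There are 200 camera calls.

TASK

Get the desk ready for filling: first slide the three white ink wells into an even row, each standing squarely on the yellow square of the mat ahead of it. Then press the ink bottle's white safety cap fully down, keep it pressed while you turn it about a sixth of a turn counter-clockwise (red line to the green mark), lift it straight up, and finish still holding the cap, upright and still, about 5 cm clear above the bottle's mouth. Leave everything else on the desk where it is.

Things in the scene. Friction and masses are not known exactly. Their poses are not given: they have to be found in the camera images.
- mat: dark green filling mat fixed to the desk, 200 mm (its x) by 280 mm (its y), 5 mm thick, with three yellow squares in a row; origin at the centre of its underside on the desk; its +x side (where the row of squares is) points away from the robot, turned by up to 0.2 rad.
- square0 (a point): centre of the yellow square outline (54 mm outside) on the mat, on the mat's top face (5 mm above the desk); the x axis is the mat's x axis. The squares lie in a row along the mat's y axis, 80 mm apart, 45 mm from the mat's centre towards its +x edge. The one at the mat's -y end.
- square1 (a point): centre of the yellow square outline (54 mm outside) on the mat, on the mat's top face (5 mm above the desk); the x axis is the mat's x axis. The squares lie in a row along the mat's y axis, 80 mm apart, 45 mm from the mat's centre towards its +x edge. The middle one.
- square2 (a point): centre of the yellow square outline (54 mm outside) on the mat, on the mat's top face (5 mm above the desk); the x axis is the mat's x axis. The squares lie in a row along the mat's y axis, 80 mm apart, 45 mm from the mat's centre towards its +x edge. The one at the mat's +y end.
- well0: white ceramic ink well, loose: an empty open square box 46 x 46 mm, 32 mm high, walls and floor 6 mm, dark inside, 0.1 to 0.2 kg; origin at the centre of its underside, x and y across its sides, z up. It starts standing on the mat on the robot's side of square0, 60 to 95 mm from it and up to 0.35 rad askew, and belongs on square0.
- well1: white ceramic ink well, loose: an empty open square box 46 x 46 mm, 32 mm high, walls and floor 6 mm, dark inside, 0.1 to 0.2 kg; origin at the centre of its underside, x and y across its sides, z up. It starts standing on the mat on the robot's side of square1, 60 to 95 mm from it and up to 0.35 rad askew, and belongs on square1.
- well2: white ceramic ink well, loose: an empty open square box 46 x 46 mm, 32 mm high, walls and floor 6 mm, dark inside, 0.1 to 0.2 kg; origin at the centre of its underside, x and y across its sides, z up. It starts standing on the mat on the robot's side of square2, 60 to 95 mm from it and up to 0.35 rad askew, and belongs on square2.
- bottle: amber ink bottle, 68 mm across with a cream band, held fast in a dark wooden holder (90 x 90 x 12 mm base, collar 80 mm across up to 36 mm) screwed to the desk: it neither turns nor shifts. Origin at the centre of the holder's underside, on the desk; z up along the axis of bottle and cap. The shoulder tops out at 86 mm, the white neck above it at 121 mm.
- mouth (a point): centre of the top of the bottle's neck, on the bottle's axis, 121 mm above the desk. A spring plunger in it pushes the cap up: 4 N when locked, 9 N when fully pressed down.
- free_mark (a point): green mark on the bottle's shoulder, 30 mm from the axis, 77 mm above the desk (a second one opposite): where the cap's red line points when the cap is free, 61 degrees (1.06 rad) counter-clockwise, seen from above, from the white marks on the bottle's x axis, where it points when locked.
- cap: white round ribbed push-and-turn cap, 45 mm across, 36 mm high, 30 g, locked on the neck at the start; origin at the centre of its open underside, z up; a red line over its top and down its sides lies along its x axis. Locked, its underside is 96 mm above the desk with 10 mm of bare neck between rim and shoulder. Can be gripped round its sides at any yaw.
- cap_top (a point): centre of the cap's top, 132 mm above the desk when locked. The cap presses down 7 mm to a hard stop; at least 4 mm clears the catch. Kept down it turns counter-clockwise seen from above; 43 to 79 degrees (0.75 to 1.38 rad) from locked it is free to lift straight off, at about 80 it meets an end stop. Unpressed, or clockwise, it turns no more than about 6 degrees.
- ink_jar: bystander: small black ink jar with an ordinary black lid, 44 mm across, 55 mm high, loose, on the far side of the bottle, about 100 mm from its axis; origin at the centre of its underside.
- seal: bystander: pale green stone seal with a round knob, 28 x 28 mm, 59 mm high, loose, beside the mat's +y edge, about 170 mm from the mat's centre; origin at the centre of its underside.
- glue: bystander: white glue bottle with orange nozzle, 38 mm across, 115 mm high, loose, at the far edge of the desk; origin at the centre of its underside.
- pen_cup: bystander: pale blue cup, 72 mm across, 90 mm high, with pens standing up to 170 mm, loose, at the far edge of the desk; origin at the centre of its underside.
- weight: bystander: turned brass paperweight, 56 mm across, 50 mm high, loose, at the far edge of the desk; origin at the centre of its underside.
Things that resemble listed ones, but are neither listed nor needed, are in the scene too. What is shaped like the well1 but orange or pink is not meant.

How it is judged:
By the outcome, as a careful person would: the job done as asked, in the order asked, and still so for the second after the job is handed in, while the arm keeps its last pose, push and grip.
It also fails if it takes over 58 s, if anything falls off the work surface, if the arm or the gripper's body presses on something with over 40 N, if the wrist force passes 120 N, or if a joint passes its speed limit or range.

## Working session

There is one attempt and no reset: what is moved stays moved. The work goes in short steps, each a Python script; the robot and the scene stay as the last script left them, time stands still between calls to the robot, and variables do not carry over. Pictures are saved under pics/ and viewed, at most 10 in all, crops included, and the job is handed in when it is done.

```bash
mkdir -p pics; ls
python3 - <<'E'
from rig import *
import cv2,numpy as np
for n in("top","side"):
    p,d=camera(n); cv2.imwrite(f"pics/{n}0.png",cv2.resize(p[:,:,::-1],(800,600),interpolation=cv2.INTER_CUBIC)); np.savez(f"{n}0.npz",p=p,d=d)
    print({k:np.round(v,4).tolist() for k,v in camera_params(n).items()})
s=sense();print(s["time_s"],s["position"],s["tcp_rot"],s["finger_gap"])
E
```

```text
pics
{'K': [[395.8103, 0.0, 271.0231], [0.0, 395.8103, 207.3958], [0.0, 0.0, 1.0]], 'position': [0.517, 0.0129, 0.9445], 'rotation': [[-0.0127, -0.9975, 0.0699], [-0.9999, 0.0124, -0.0052], [0.0043, -0.07, -0.9975]]}
{'K': [[449.5083, 0.0, 283.9455], [0.0, 449.5083, 215.1164], [0.0, 0.0, 1.0]], 'position': [0.3822, 0.6902, 0.696], 'rotation': [[-0.9715, -0.145, 0.1877], [-0.2371, 0.6218, -0.7465], [-0.0085, -0.7697, -0.6384]]}
0.1 [0.26563331 0.62002533 0.25536848] [[-9.19203400e-01  3.93782611e-01 -6.04314689e-04]
 [ 3.93783063e-01  9.19201919e-01 -1.65261681e-03]
 [-9.52845413e-05 -1.75705988e-03 -9.99998452e-01]] 0.0851426418837259
```

View pics/top0.png

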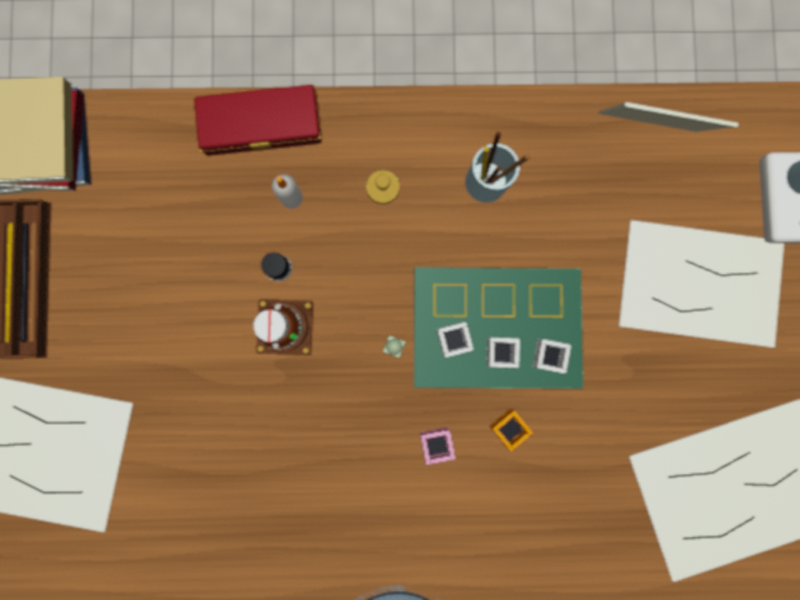

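View pics/side0.png

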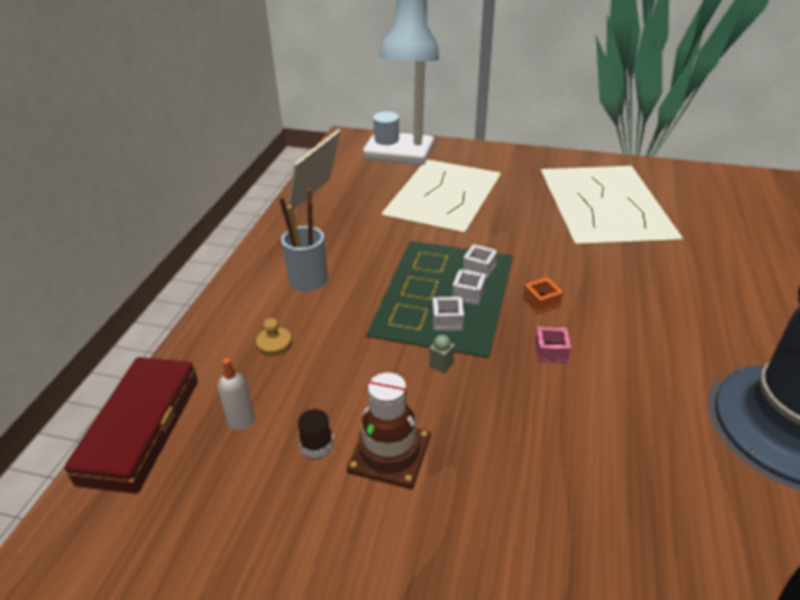

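The top view shows the mat at px (415–582, 268–388), with three white wells at (456,340), (504,352) and (553,356) below the squares at (450/498/546, 300). The cap is at (270,325) with its red line along world x, the jar at (275,266) and the seal at (395,346). The pink and orange boxes are decoys.

```bash
cat > h.py <<'E'
from rig import *
import cv2,numpy as np
def world(n,uv,z=None,d=None):
    c=camera_params(n);K=np.array(c["K"]);R=np.array(c["rotation"]);o=np.array(c["position"])
    uv=np.atleast_2d(uv).astype(float)
    r=np.c_[(uv-K[:2,2])/K[0,0],np.ones(len(uv))]
    w=r@R.T
    return o+w*((np.asarray(z)-o[2])/w[:,2] if d is None else d)[:,None]
def cloud(n,p,d):
    v,u=np.mgrid[:420,:560]; return world(n,np.c_[u.ravel(),v.ravel()],d=d.ravel()).reshape(420,560,3)
def rect(pts):
    (cx,cy),(a,b),t=cv2.minAreaRect((pts[:,:2]*1000).astype(np.float32))
    t=(t+45)%90-45
    return np.round([cx/1000,cy/1000,a/1000,b/1000,np.radians(t)],4)
def plane(mask,z,n="top"):
    v,u=np.nonzero(mask); return world(n,np.c_[u,v],z=np.full(len(u),z))
def measure(p,d):
    W=cloud("top",p,d);h=cv2.cvtColor(p,cv2.COLOR_RGB2HSV);H,S,V=[h[...,i].astype(int) for i in range(3)]
    reg=(W[...,0]>.3)&(W[...,0]<.75)&(W[...,1]<.0)&(W[...,1]>-.35)
    green=(H>60)&(H<95)&(S>70)&reg
    n,l,st,c=cv2.connectedComponentsWithStats(green.astype(np.uint8))
    i=1+np.argmax(st[1:,4]);m=cv2.morphologyEx((l==i).astype(np.uint8),cv2.MORPH_OPEN,np.ones((3,3)))
    mat=rect(plane(m,.005))
    x0,y0,w,hh=st[i,:4];box=np.zeros_like(m);box[y0+3:y0+hh-3,x0+3:x0+w-3]=1
    yel=(H>15)&(H<45)&(S>90)&(box>0)
    yel=cv2.morphologyEx(yel.astype(np.uint8),cv2.MORPH_CLOSE,np.ones((3,3)))
    n,l,st,c=cv2.connectedComponentsWithStats(yel,connectivity=8)
    sq=[rect(plane(l==j,.005)) for j in range(1,n) if st[j,4]>40]
    wh=((S<60)&(V>150)&(box>0)).astype(np.uint8)
    n,l,st,c=cv2.connectedComponentsWithStats(wh)
    wells=[]
    for j in range(1,n):
        if st[j,4]>80:
            k=(l==j)&(np.abs(W[...,2]-.037)<.006)
            if k.sum()>40: wells.append(np.r_[rect(plane(k,.037)),rect(plane(l==j,.037))])
    return W,mat,sorted(sq,key=lambda a:a[1]),sorted(wells,key=lambda a:a[1])
E
python3 - <<'E'
from h import *
f=np.load("top0.npz");p,d=f["p"],f["d"]
W,mat,sq,we=measure(p,d)
print("mat",mat);[print("sq",s) for s in sq];[print("well",w) for w in we]
k=(np.abs(W[...,2]-.132)<.008)&(W[...,1]>.05)&(W[...,1]<.4)&(W[...,0]<.65)&(W[...,0]>.35)
q=W[k];print("cap top",k.sum(),(q.min(0)+q.max(0))/2,np.ptp(q,axis=0),q.mean(0))
f=np.load("side0.npz");p2,d2=f["p"],f["d"];W2=cloud("side",p2,d2)
k=(np.abs(W2[...,2]-.132)<.004)&(W2[...,1]>.05)&(W2[...,1]<.4)&(W2[...,0]<.65)&(W2[...,0]>.35)
q=W2[k];print("cap side",k.sum(),(q.min(0)+q.max(0))/2,np.ptp(q,axis=0),q.mean(0))
for n,pp,c in(("top",p,(190,228)),("side",p2,(272,300))):pass
a=cv2.resize(p[200:255,170:225],(400,400),interpolation=cv2.INTER_CUBIC)
b=cv2.resize(p2[250:350,235:335][:, :],(400,400),interpolation=cv2.INTER_CUBIC)
cv2.imwrite("pics/c1.png",np.hstack([a,b])[:,:,::-1])
for n,u in(("jar",(275,266)),("seal",(395,346))):
    print(n,world("top",np.array(u)*.7,z=[.055])[0])
E
```

```text
mat [ 0.5299 -0.1753  0.2739  0.1943 -0.0131]
sq [ 0.5726 -0.255   0.0549  0.0552 -0.0302]
sq [ 0.5744 -0.1763  0.0555  0.0525 -0.0125]
sq [ 0.5754 -0.0954  0.0551  0.0525 -0.0125]
well [ 0.4819 -0.2567  0.0471  0.0458 -0.2065  0.4821 -0.2566  0.0478  0.0479
 -0.2101]
well [ 0.4887 -0.1782  0.0468  0.0457 -0.0651  0.4888 -0.178   0.0458  0.0481
 -0.0254]
well [ 0.5106 -0.1006  0.0459  0.0462  0.2305  0.5107 -0.0997  0.0487  0.048
  0.2448]
cap top 390 [0.53491233 0.17764881 0.12997781] [0.04338184 0.04456371 0.01184373] [0.53441622 0.17712374 0.13174943]
cap side 428 [0.53600623 0.18055367 0.13181979] [0.04628545 0.046713   0.00743759] [0.53540794 0.18239784 0.13202062]
jar [0.62956847 0.1850888  0.055     ]
seal [ 0.50109914 -0.00297574  0.055     ]
```

View pics/c1.png

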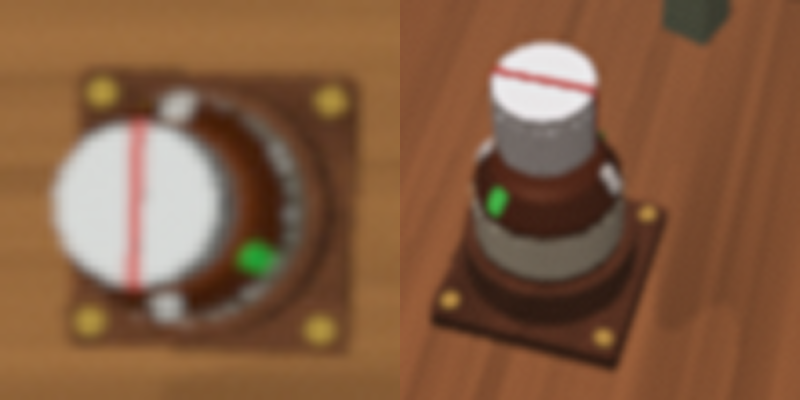

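The crop shows the red line running along world x (left panel, 135–140 px), with the green mark at about 241° from +x, i.e. CCW from the −x white mark. The cap axis is at about (0.535, 0.179). Next I grip each well front and back and slide it onto its square.

```bash
cat >> h.py <<'E'
def Rd(a):
    c,s=np.cos(a),np.sin(a); return np.array([[-s,c,0],[c,s,0],[0,0,-1.]])
T=-0.0145; SQ=[np.array([.5745+(i-1)*.08*-np.sin(T),-.1758+(i-1)*.08*np.cos(T)]) for i in range(3)]
def slide(xy,a,dst,flip=0,z=.042,first=False):
    if first: movep([*xy,.22],Rd(a+flip))
    else: movep([*xy,.10],Rd(a+flip))
    command_gripper(.07,25)
    move_l([*xy,z],feed=.2)
    command_gripper(0.03,25); s=sense(); print("gap",s["finger_gap"],"t",s["time_s"],s["wrist_force"].round(1) if hasattr(s["wrist_force"],"round") else s["wrist_force"])
    if abs(s["finger_gap"]-.046)>.003: raise SystemExit("bad grip")
    move_l([*dst,z],Rd(T+flip),feed=.12)
    print("held",sense()["wrist_force"],sense()["position"])
    command_gripper(.07); move_l([*dst,.10],feed=.25)
E
python3 - <<'E'
from h import *
for a in(0,np.pi):
    for p in([.482,-.2567,.05],[.5355,.179,.13]):
        q=inverse_kinematics(p,Rd(a)); print(a,p,None if q is None else np.round(q,2))
q=inverse_kinematics([.482,-.2567,.05],Rd(0)); f=0 if q is not None and abs(q[6])<2.2 else np.pi
print("flip",f)
slide([.4819,-.2567],-.208,SQ[0],f,first=True)
slide([.4887,-.1781],-.05,SQ[1],f)
print(sense()["time_s"])
E
```

```text
0 [0.482, -0.2567, 0.05] [-0.24  0.72  0.91  2.05 -0.83  0.79  1.18]
0 [0.5355, 0.179, 0.13] [-0.67  0.45  0.36  1.94 -0.22  0.79 -0.2 ]
3.141592653589793 [0.482, -0.2567, 0.05] [-0.34  0.85  1.1   2.05 -1.    0.92 -1.81]
3.141592653589793 [0.5355, 0.179, 0.13] [-0.17  0.45 -0.29  1.91  0.17  0.81  2.59]
flip 0
gap 0.04554513312139466 t 4.95 [-0.6  1.   5.3]
held [ 0.37274643 -0.46261917  5.26314867] [ 0.57424479 -0.25642735  0.04317864]
gap 0.04540700937404392 t 8.1417 [-0.2 -1.2  6.9]
held [-0.26067602 -0.41817447  5.18661148] [ 0.57519862 -0.17614736  0.04327355]
9.7583
```

Run:
```python
from h import *
slide([.5106,-.1004],.235,SQ[2],0)
movep([.5355,.179,.24],Rd(0)); command_gripper(.075)
p,d=camera("top"); cv2.imwrite("pics/top1.png",cv2.resize(p[175:285,280:420],(800,629)[:1]+(600,),interpolation=cv2.INTER_CUBIC)[:,:,::-1])
np.savez("top1.npz",p=p,d=d)
W,mat,sq,we=measure(p,d)
print("mat",mat);[print("sq",s) for s in sq];[print("well",w) for w in we];print(SQ,sense()["time_s"],sense()["joint_pos"])
```

```text
gap 0.04534915692248846 t 11.2333 [ 1.3 -0.5  6.4]
held [0.25125211 0.39914878 5.27376213] [ 0.57711339 -0.09569371  0.04331564]
mat [ 0.5299 -0.1753  0.2739  0.1943 -0.0131]
sq [ 0.5623 -0.2427  0.0735  0.0403  0.6879]
sq [ 0.5744 -0.1759  0.0547  0.0525 -0.0125]
sq [ 0.5754 -0.0952  0.0546  0.0524 -0.0125]
well [ 0.5725 -0.2563  0.0469  0.0438 -0.0125  0.5728 -0.2563  0.0461  0.0485
 -0.0313]
well [ 0.5735 -0.1757  0.0466  0.0438 -0.0125  0.5737 -0.1757  0.0461  0.0485
 -0.0251]
well [ 0.5768 -0.0952  0.0463  0.0438 -0.0125  0.5769 -0.0942  0.0484  0.0484
 -0.0125]
[array([ 0.57334004, -0.25579159]), array([ 0.5745, -0.1758]), array([ 0.57565996, -0.09580841])] 14.1333 [-1.08835287  0.41236565  0.91970423  1.85737484 -0.37425151  1.05690434
 -0.02234376]
```

View pics/top1.png

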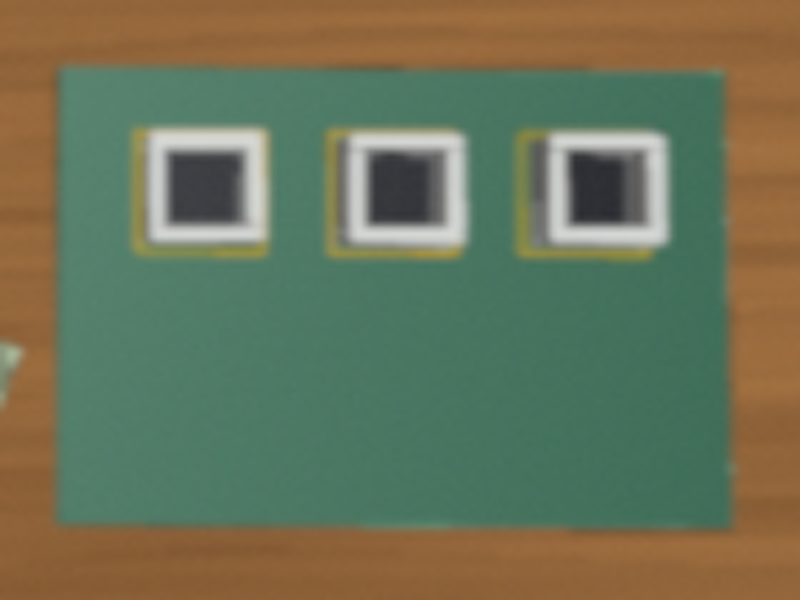

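All three wells sit within about 1 mm of their squares and square to the mat (rims at px (205,187), (405,187), (607,190), leaning only by parallax). Now I grip and press the cap.

```bash
cat >> h.py <<'E'
def st(m):
    s=sense(); R=np.array(s["tcp_rot"]); print(m,"t",round(s["time_s"],2),"p",np.round(s["position"],4),"yaw",round(np.arctan2(R[1,1],R[0,1]),3),"F",np.round(s["wrist_force"],1),"M",np.round(s["ft_torque"],2),"gap",round(s["finger_gap"],4),"j7",round(s["joint_pos"][6],2)); return s
C=[.535,.1782]; A0=-.5
E
python3 - <<'E'
from h import *
for a in(-.5,.62): print(np.round(inverse_kinematics([*C,.13],Rd(a)),2))
movep([*C,.19],Rd(A0)); st("above")
move_l([*C,.130],feed=.1); st("down")
command_gripper(.03,60); st("grip")
r=move_l([*C,.112],feed=.02,until_force=20); print(r); st("press")
E
```

```text
[-1.06  0.59  0.92  1.96 -0.61  0.89 -0.32]
[-0.89  0.5   0.66  1.95 -0.42  0.82  0.62]
above t 14.57 p [0.5352 0.1779 0.1899] yaw -0.497 F [ 0.1 -0.4  0.7] M [ 0.03  0.01 -0.03] gap 0.075 j7 -0.39
down t 15.32 p [0.5355 0.1781 0.1304] yaw -0.5 F [-0.1  0.6  0.3] M [-0.02 -0.    0.  ] gap 0.0749 j7 -0.32
grip t 15.71 p [0.5353 0.1783 0.1307] yaw -0.5 F [-0.8  0.   4.3] M [-0.02  0.18 -0.02] gap 0.0436 j7 -0.32
True
press t 16.21 p [0.5354 0.1784 0.1242] yaw -0.5 F [-1.9  0.7  8.1] M [0.05 0.49 0.05] gap 0.0438 j7 -0.31
```

Run:
```python
from h import *
z=.1215
move_l([*C,z],feed=.02); st("press")
for a in np.linspace(A0,A0+1.07,5)[1:]:
    move_l([*C,z],Rd(a),feed=.03); s=st("turn")
    if np.linalg.norm(s["wrist_force"])>50: raise SystemExit("force")
p,d=camera("side"); cv2.imwrite("pics/s1.png",cv2.resize(p[220:360,220:360],(600,600),interpolation=cv2.INTER_CUBIC)[:,:,::-1])
```

```text
press t 16.48 p [0.5354 0.1783 0.1238] yaw -0.5 F [-7.6  0.3 22.3] M [-0.01  1.52  0.03] gap 0.0435 j7 -0.31
turn t 16.89 p [0.5365 0.1788 0.1239] yaw -0.232 F [-3.6  0.2 18.7] M [0.17 0.78 0.12] gap 0.0437 j7 -0.1
turn t 17.31 p [0.5369 0.179  0.1239] yaw 0.035 F [-3.   1.6 17.9] M [0.17 0.69 0.03] gap 0.0438 j7 0.12
turn t 17.73 p [0.537  0.1792 0.1239] yaw 0.303 F [-1.5  1.  17.1] M [0.23 0.52 0.04] gap 0.0438 j7 0.34
turn t 18.14 p [0.5372 0.1794 0.1239] yaw 0.57 F [-1.8  0.9 15.7] M [0.27 0.4  0.05] gap 0.0437 j7 0.55
```

View pics/s1.png

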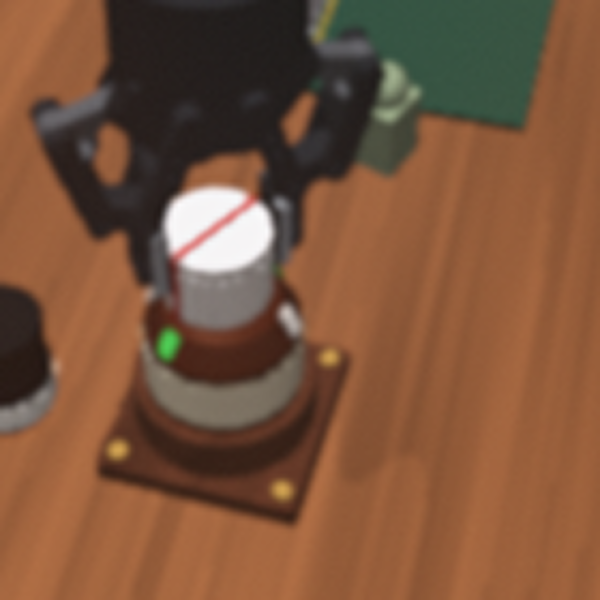

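The red line (px (180,257), down the cap's side) now points at the green mark (168,345). Next: lift straight up until the underside is about 50 mm above the mouth.

Run:
```python
from h import *
x=[.537,.1793]
r=move_l([*x,.150],feed=.04,until_force=40); s=st("lift"); 
if r: raise SystemExit("stuck")
move_l([*x,.2065],feed=.08); sleep(.5); st("top")
p,d=camera("side"); p2,_=camera("top")
b=cv2.resize(p[130:370,200:440],(400,400)); c=cv2.resize(p2[160:290,160:420],(400,200))
c=np.vstack([c,np.zeros((200,400,3),np.uint8)])
cv2.imwrite("pics/f.png",np.hstack([b,c])[:,:,::-1])
_,mat,sq,we=measure(p2,_);[print("well",w[:5]) for w in we]
```

```text
lift t 19.06 p [0.5366 0.1792 0.1496] yaw 0.57 F [ 1.3 -0.1 -1.2] M [-0.04 -0.    0.03] gap 0.0436 j7 0.53
top t 20.42 p [0.537  0.1792 0.2064] yaw 0.57 F [ 0.8  0.4 -1. ] M [ 0.01 -0.07  0.  ] gap 0.0433 j7 0.47
well [ 0.5725 -0.2563  0.0469  0.0438 -0.0125]
well [ 0.5735 -0.1757  0.0466  0.0438 -0.0125]
well [ 0.5768 -0.0952  0.0462  0.0438 -0.0125]
```

View pics/f.png

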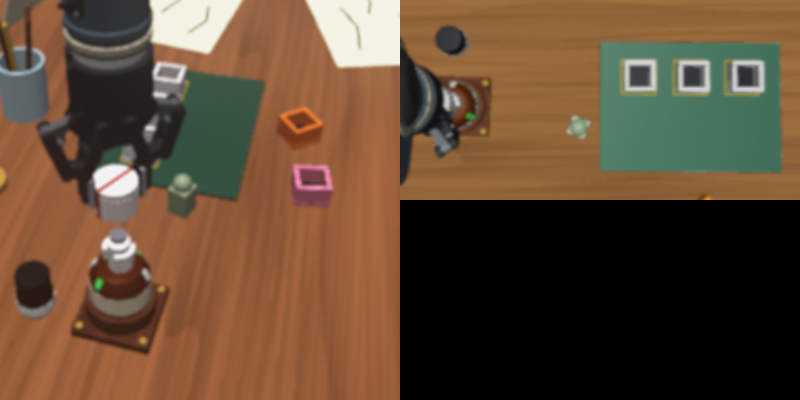

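The cap (px (117,190)) is held upright, clear above the open neck (118,250). The wells, jar and seal have not moved.

```bash
python3 -c "
from rig import *
print(finish_job())"
```

```text
the job is handed in; nothing more can be done
None
```

The job is handed in at about 20 s of robot time: by camera the three wells stand within about 1–1.5 mm of their squares, and the cap was pressed, turned about 61° to the green mark, lifted and is held upright and still about 5 cm above the bottle's mouth.

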